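Prise open the food-processor disc case and put the disc away

ROBOT

A 6-joint arm with a two-finger parallel gripper is mounted at the origin on the work surface. World frame = base frame: x ahead of the robot, y to its left, z up, the work surface at z = 0. Lengths are in m, angles in rad, forces in N, time in s.
With the tool pointing down it reaches from about 0.425 to 0.95 m from the base axis. Payload 3.5 kg.
Tool frame: the origin (TCP) lies midway between the tips of the shut fingers; the grasp point (between the pads) lies 19 mm behind it; z points along the fingers, y is the direction in which the jaws open and shut (so a half turn about z gives the same grasp; the last joint's range is limited). The gripper opens to 85 mm and grips with 20 to 120 N. Pads are 22 mm wide; open, the fingers measure 114 mm over their backs; the gripper's body (76 mm by 85 mm) begins 54 mm behind the grasp point. The pads swing forward as they close: fully open they stand 13 mm farther back than shut.
Start: joints at [-1.416, 0.286, 1.577, -0, 1.279, -0.15], TCP at [0.203, -0.644, 0.231] pointing down, gripper open.
Joint ranges: [-2.77, 2.77], [-0.9, 2.22], [0.21, 2.48], [-1.53, 4.67], [0.24, 2.81], [-2.84, 2.84]. Speed limits (rad/s): [2.79, 2.79, 3.14, 3.14, 3.14, 3.14].

INTERFACE

Orientations are given as a unit quaternion [x, y, z, w].
In Python, from plant import * gives the robot as it stands.
- The arm moves only by the shell command python3 -m jog 'ROWS' [FORCE]. ROWS is a JSON object of lists of equal length, an entry for each row: "travel": the shift along the world's x, y, z in mm, a list of three; "dr": the turn, a rotation vector about the world's x, y, z in degrees, a list of three; "jaw": the closure in counts, from 0 (fully open) to 255 (shut). In form: {"travel": [[x, y, z], ...], "dr": [[wx, wy, wz], ...], "jaw": [jaw, ...]}. A call has 1 to 5 rows; each row shifts and turns the commanded pose from where the row before left it; what a row does not reach is not made up. A row lasts 1/12 s, in which the tool goes at most 41.7 mm and 7.16 degrees, less where a joint would pass 70% of its speed; a pose out of reach is approached as far as the arm can. A call is refused whole if a number of a shift passes 41.7 or a number of a turn 7.16, either way. A call with a gripper value outside its range is refused whole. The fingers move at their own pace and stop on an object; FORCE is the grip in N (left out, the last holds). Time passes only in rows, so rows that do not move let the fingers close. It gives the time, the measured TCP pose, the force and the opening at its end, in the units of the state.
- get_state(): the state, without advancing time (a new reading comes with each control period).
- read_camera(name): name is "side" or "top" or "wrist"; returns the picture (480x640x3 uint8, red, green, blue); there is no depth.
- camera_info(name): a dict with "K" (3x3 intrinsics, pixels), "R" (3x3) and "t" (3): a world point X has camera coordinates R X + t; the wrist camera has in their place "mount" (4x4, takes a point from camera to tool coordinates, whose origin is the TCP and whose axes are the flange's). Camera axes: x right, y down, z forward; pixel columns grow to the right and rows downward; lengths in m; the calibration is good to about 2 mm. A picture is of the moment at which its call begins: read the wrist's pose just before it. camera_info takes no time and is no camera call.
- sign_off(): hands the job in, once; it reports no verdict.
The state is a dict: "time": time; "qpos": joint angles; "dq": joint speeds; "joint_efforts": joint torques, N m; "eef_pos": TCP position; "tcp_rot": TCP orientation; "contact_force": force on the tool from outside, world axes, zero at the start; "wrist_torque": the same for the moment, N m; "opening": opening from 0.0 (shut) to 1.0 (fully open).
Only numpy, scipy, OpenCV 4.12 (cv2) and the standard library are available. Lean on these libraries where they do the work, as an engineer would, in place of code of your own. Each camera call takes 0.05 s, during which the arm holds its last target. There are 200 camera calls.

TASK

The washed slicing disc has to go back into its storage case, but the case's hinged cover has snapped shut too tight to open by hand. Slide the blade of the wooden-handled butter spreader in between the cover and the ledge on the front of the case, to one side of the label holder clipped on there, lever the cover up off its catch with it and open the cover right back; then lay the spreader down flat on the worktop and slide the disc, hub upwards, down over the spindle in the case until it sits on the case floor, keeping hold of it until it is on the spindle. Leave the cover standing open so that the disc can dry, and leave the other things on the worktop where they are.

Things in the scene. Friction and masses are not known exactly. Their poses are not given: they have to be found in the camera images.
- case: grey plastic storage case fixed on the worktop, 150 x 150 mm, 72 mm high to its rim; walls and floor 4 mm thick. Origin: centre of its underside. Own -x is its front (outer face of the front wall at own x = -75 mm), own +x its hinge side, z up. A flat white cover closes it; a spindle stands on its floor at the centre
- spindle_top (a point): tip of the spindle, on its axis, 58 mm above the worktop (54 mm above the case floor), hidden until the cover is opened. The spindle is round, 18 mm thick, tapering to 11 mm over its last 6 mm
- ledge_edge (a point): middle of the ledge's outer edge on the case's front, level with its top: own x = -99 mm, y = 0, z = 68 mm in the case. The ledge is stiff, level, 150 mm wide along own y, 4 thick, and juts out 24 mm from the front wall. A label holder 46 mm wide is clipped on it, its middle up to 48 mm to either side (not measured); it is 3 mm thick on the ledge, so the blade cannot enter there
- cover_lip (a point): middle of the free front edge of the cover (166 x 150 mm, 4 mm thick, about 160 g), at the level of its underside; moves with the cover. Closed: own x = -89 mm, z = 72 mm in the case. It hangs over the inner 14 mm of the ledge, leaving the outer 10 mm bare; the gap between them is 4 mm high, 14 mm deep and ends at the front wall
- cover_hinge (a point): middle of the cover's hinge line, which runs along the case's own y at own x = 77 mm, z = 72 mm
- cover (a joint): opening angle of the cover, rad: 0 closed, 1.57 upright, 2.1 at its stop, leaning away. A snap catch holds it shut: it takes about 14 N up at the lip and lets go when the lip has risen 3 to 4 mm (0.02 rad): a blade pivoted on the ledge's outer edge must tilt about 15 degrees, handle down. Then the cover is light (about 2 N at the lip) and its stiff hinge keeps it where it is left
- spreader: butter spreader lying flat, 165 mm long, 75 g: wooden handle 90 mm long, 20 wide, 18 thick; stiff steel blade 75 mm long, 22 wide (16 at the last 8 mm), 2.5 thick, at half the handle's thickness, so it floats 8 mm above the worktop. Origin: under the middle of the handle. Own +x points along the blade, z up; handle at own x = -45 to 45 mm, blade 45 to 120 mm
- blade_tip (a point): middle of the end of the spreader's blade, at half its thickness: own x = 120 mm, z = 9 mm in the spreader
- disc: steel slicing disc lying flat, hub up, about 160 g: 120 mm across, 4 mm thick (small blades rise 2 mm above it), with a white tubular hub 32 mm across and 60 mm high from the disc's underside, bored right through, bore 20.6 mm. Origin: on the axis at the underside, z up
- hub_top (a point): centre of the hub's upper end, 60 mm above the disc's underside
- mug: bystander, to be left alone: white mug, 80 mm across, 92 mm high, handle at its own +y; origin: centre of its underside
- mill: bystander, to be left alone: wooden pepper mill, 56 mm across, 168 mm high; origin: centre of its underside
- teaspoon: bystander, to be left alone: teaspoon with a wooden handle, 135 mm long, lying flat
- jar: bystander, to be left alone: amber storage jar, 72 mm across, 105 mm high; origin: centre of its underside
- bowl: bystander, to be left alone: small bowl, 110 mm across, 50 mm high; origin: centre of its underside
- eggcup: bystander, to be left alone: white egg cup, 48 mm across, 56 mm high; origin: centre of its underside
- teatin: bystander, to be left alone: square steel tea tin, 79 x 99 x 131 mm; origin: centre of its underside
Things that resemble listed ones, but are neither listed nor needed, are in the scene too. Several things have the shape of the case; the one meant has the colours described above.

How it is judged:
On the way, in this order (a step that is already met when the one before it is completed fails the run):
1. the cover is prised up off its catch with the spreader (value of joint cover above 0.05 rad and contact force between spreader and case above 0.2 N), for 0.05 s.
2. the cover is opened right back, past upright (value of joint cover above 1.6 rad), for 0.2 s.
3. the hub, held in the gripper, is over the top of the spindle (z of disc in the frame of case below 0.053 m and horizontal distance between disc and spindle_top below 0.005 m and contact force between the fingers and disc above 0.5 N), for 0.05 s.
At the end, for the whole second after the job is handed in: The cover stands open past upright (over 1.6 rad); the disc sits on the case floor over the spindle, hub up (underside within 4 mm of the floor, centred within 5 mm, tilt under 0.1 rad) and at rest; the spreader lies flat on the worktop (handle and blade tip lower than 20 mm) and at rest (value of joint cover above 1.6 rad and z of disc in the frame of case below 0.008 m and horizontal distance between disc and case below 0.005 m and angle between disc's own z axis and vertical below 0.1 rad and linear speed of each of disc, spreader below 0.02 m/s and height (world z) of each of spreader, blade_tip below 0.02 m); the robot touches nothing.
It fails at once if another thing on the worktop is shoved more than 40 mm or knocked over (distance of any of mug, mill, teaspoon, jar, bowl, eggcup, teatin from where it was at the start of the episode above 0.04 m or angle between any of mug, mill, jar, bowl, eggcup, teatin's own z axis and vertical above 0.6 rad).
It also fails if it takes over 72 s, if anything falls off the work surface, if the arm or the gripper's body presses on something with over 40 N, if the wrist force passes 120 N, or if a joint passes its speed limit or range.

## Working session

There is one attempt and no reset: what is moved stays moved. The work goes in short steps, Python scripts to look and compute and a shell command to move; the robot and the scene stay as the last step left them, time stands still between calls to the robot, and variables do not carry over. Pictures are saved under pics/ and viewed, about 8 in all and at most 12, crops included, and the job is handed in when it is done.

```bash
ls; mkdir -p pics
python3 - <<'E'
from plant import *
import cv2,numpy as np
for n in("top","side"):
    cv2.imwrite(f"pics/{n}0.png",cv2.cvtColor(read_camera(n),cv2.COLOR_RGB2BGR)); c=camera_info(n); print(n,c)
print(camera_info("wrist")); print(get_state())
E
```

```text
pics
top {'K': array([[613.35168107,   0.        , 330.74067133],
       [  0.        , 613.35168107, 238.44566438],
       [  0.        ,   0.        ,   1.        ]]), 'R': array([[ 0.0213068 , -0.99956448,  0.02041736],
       [-0.98921452, -0.02403753, -0.14448819],
       [ 0.14491604, -0.01711857, -0.98929586]]), 't': array([-0.03527571,  0.48061311,  1.47686815])}
side {'K': array([[595.51054342,   0.        , 317.32470745],
       [  0.        , 595.51054342, 236.27805305],
       [  0.        ,   0.        ,   1.        ]]), 'R': array([[ 0.85743733, -0.51455845, -0.00555213],
       [-0.34148609, -0.56089964, -0.75417428],
       [ 0.38495256,  0.64855316, -0.65665084]]), 't': array([-0.41464991,  0.20314095,  1.59472437])}
{'K': array([[419.47615393,   0.        , 314.49492154],
       [  0.        , 419.47615393, 240.38715309],
       [  0.        ,   0.        ,   1.        ]]), 'mount': array([[ 9.15583914e-04, -9.51019770e-01, -3.09128710e-01,
         7.91069443e-02],
       [ 9.99999577e-01,  8.43390883e-04,  3.67167846e-04,
        -3.70965446e-04],
       [-8.84675
[... 161 characters left out ...]
e': 0.1, 'qpos': array([-1.41604317e+00,  2.87112382e-01,  1.57804453e+00, -5.49630080e-06,
        1.27858294e+00, -1.50020332e-01]), 'dq': array([ 6.32552204e-05, -2.35058639e-03, -2.08305851e-03,  5.21666055e-04,
        6.66650456e-04, -9.24374467e-04]), 'joint_efforts': array([ 9.80407094e-04, -4.07298088e+01, -2.93696791e+01, -1.29689952e-04,
        3.43130712e-03, -2.95641485e-06]), 'eef_pos': array([ 0.20247311, -0.64329329,  0.23005441]), 'tcp_rot': array([ 9.88410901e-01,  1.51798345e-01, -5.17136793e-06, -1.07358955e-03]), 'contact_force': array([ 0.28267699, -0.47289932, -0.72096266]), 'wrist_torque': array([-0.02659104, -0.03418712,  0.02174375]), 'opening': 1.0022497582149819}
```

View pics/top0.png

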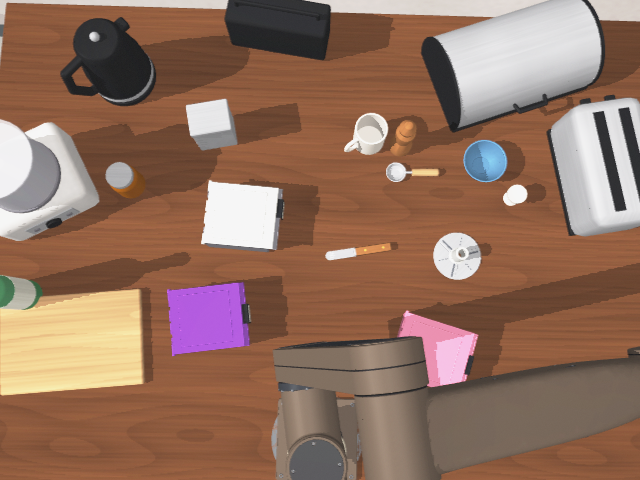

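View pics/side0.png

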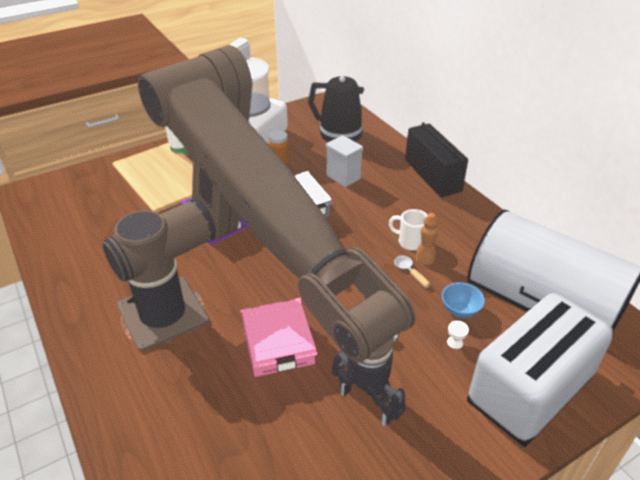

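The white-covered case is at (242,215), with its label holder facing right at (281,208). The purple and pink boxes are decoys. The spreader is at (358,250); the teaspoon at (410,172) is the lookalike. The disc is at (457,256). I'll check these in one close crop.

Run:
```python
import cv2
im=cv2.imread("pics/top0.png")[160:300,190:490]
a=cv2.resize(im[:,:110],None,fx=4,fy=4,interpolation=cv2.INTER_CUBIC)
b=cv2.resize(im[60:140,120:220],None,fx=3.5,fy=3.5,interpolation=cv2.INTER_CUBIC)
c=cv2.resize(im[60:140,230:300],None,fx=3.5,fy=3.5,interpolation=cv2.INTER_CUBIC)
import numpy as np
o=np.zeros((560,800,3),np.uint8); o[:560,:440]=a; o[:280,440:790]=b; o[280:560,440:685]=c
cv2.imwrite("pics/crop0.png",o)
```

```text
(no output)
```

View pics/crop0.png

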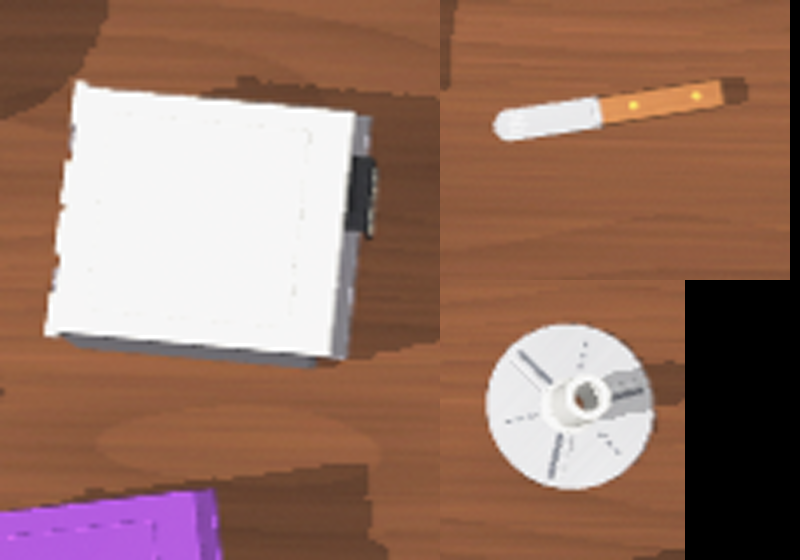

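```bash
cat > h.py <<'E'
import numpy as np,cv2
from plant import *
def px2w(cam,u,v,z):
    c=camera_info(cam);d=c["R"].T@np.linalg.inv(c["K"])@[u,v,1];o=-c["R"].T@c["t"]
    return o+d*(z-o[2])/d[2]
def w2px(cam,X):
    c=camera_info(cam);p=c["K"]@(c["R"]@np.array(X)+c["t"]);return p[:2]/p[2]
E
python3 - <<'E'
from h import *
np.set_printoptions(precision=4,suppress=True)
cr=lambda x,y:(190+(x-2)/4,160+(y-2)/4)
P=[px2w("top",*cr(*p),.076) for p in((356,113),(332,357),(78,85),(48,333))]
for p in P:print(p)
f=(P[0]+P[1])/2;b=(P[2]+P[3])/2
print("len",np.linalg.norm(f-b),np.linalg.norm(P[0]-P[1]),np.linalg.norm(P[2]-P[3]))
for p in((358,157),(355,233),(370,120),(347,357)):print("ledge/label",px2w("top",*cr(*p),.070))
s=lambda x,y:(310+(x-440)/3.5,220+y/3.5)
for n,p in dict(tip=(493,127),jt=(602,110),buttend=(723,92)).items():print(n,px2w("top",*s(*p),.010 if n!="buttend" else .014))
d=lambda x,y:(420+(x-440)/3.5,220+(y-280)/3.5)
print("disc",px2w("top",*d(570,406),.004),"hub",px2w("top",*d(587,397),.06))
cx=(f-b)/np.linalg.norm(f-b);print("front dir",cx,np.degrees(np.arctan2(cx[1],cx[0])))
E
```

```text
[0.5964 0.1056 0.076 ]
[0.4471 0.1149 0.076 ]
[0.6093 0.2742 0.076 ]
[0.4575 0.2844 0.076 ]
len 0.1694478583425141 0.14957393459008905 0.15221365785905674
ledge/label [0.5705 0.1039 0.07  ]
ledge/label [0.5236 0.1042 0.07  ]
ledge/label [0.5936 0.0974 0.07  ]
ledge/label [0.4481 0.1064 0.07  ]
tip [ 0.4397 -0.0117  0.01  ]
jt [ 0.4537 -0.0893  0.01  ]
buttend [ 0.4683 -0.1754  0.014 ]
disc [ 0.449  -0.3439  0.004 ] hub [ 0.4487 -0.3432  0.06  ]
front dir [-0.0688 -0.9976  0.    ] -93.9472014959314
```

```bash
python3 -m jog '{"travel":[[14,28,0],[14,28,0],[14,28,0],[14,28,0],[14,28,0]],"dr":[[0,0,4.6],[0,0,4.6],[0,0,4.6],[0,0,4.6],[0,0,4.6]],"jaw":[0,0,0,0,0]}' 100
python3 -m jog '{"travel":[[14,28,-5],[14,28,-5],[14,28,-5],[14,28,-5],[14,28,-5]],"dr":[[0,0,4.6],[0,0,4.6],[0,0,4.6],[0,0,4.6],[0,0,4.6]],"jaw":[0,0,0,0,0]}'
python3 -m jog '{"travel":[[15,29,-10],[15,29,-10],[15,29,-10],[15,29,-10],[15,29,-10]],"dr":[[0,0,4.6],[0,0,4.6],[0,0,4.6],[0,0,4.6],[0,0,4.6]],"jaw":[0,0,0,0,0]}'
python3 -m jog '{"travel":[[15,29,-13],[15,29,-13],[14,29,-14],[0,0,0],[0,0,0]],"dr":[[0,0,4.6],[0,0,4.6],[0,0,4.2],[0,0,0],[0,0,0]],"jaw":[0,0,0,0,0]}'
python3 - <<'E'
from h import *
s=get_state();print(s["time"],s["eef_pos"],s["tcp_rot"],s["qpos"])
cv2.imwrite("pics/w1.png",cv2.cvtColor(read_camera("wrist"),cv2.COLOR_RGB2BGR))
E
```

```text
time: 0.52
eef_pos: [0.2729, -0.5022, 0.2305]
tcp_rot: [0.938, 0.347, 0.0, -0.001]
contact_force: [-0.3, 0.6, 0.1]
opening: 0.999
time: 0.93
eef_pos: [0.3428, -0.3621, 0.2056]
tcp_rot: [0.85, 0.528, 0.0, -0.0]
contact_force: [2.0, -0.4, 0.2]
opening: 1.005
time: 1.35
eef_pos: [0.4178, -0.2171, 0.1556]
tcp_rot: [0.727, 0.686, -0.0, -0.0]
contact_force: [0.9, -0.9, -0.2]
opening: 1.003
time: 1.77
eef_pos: [0.4609, -0.13, 0.1149]
tcp_rot: [0.643, 0.766, -0.0, -0.002]
contact_force: [0.4, -0.1, -0.5]
opening: 0.997
1.7667 [ 0.46093556 -0.13004195  0.11491349] [ 6.42517690e-01  7.66269176e-01 -4.89784152e-04 -1.52594774e-03] [-4.87078072e-01 -1.53971522e-02  2.14088302e+00 -3.75243618e-04
  1.01929610e+00 -6.62116325e-01]
```

View pics/w1.png

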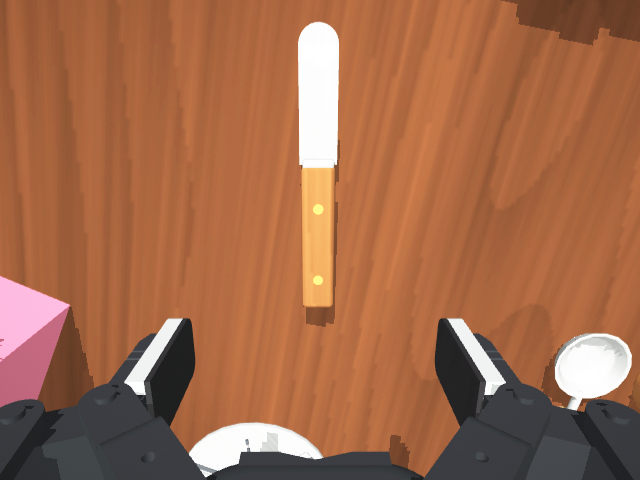

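```bash
cat >> h.py <<'E'
from scipy.spatial.transform import Rotation as Ro
def wpx(u,v,z,s):
    c=camera_info("wrist");M=c["mount"];R=Ro.from_quat(s["tcp_rot"]).as_matrix()
    o=s["eef_pos"]+R@M[:3,3];d=R@M[:3,:3]@np.linalg.inv(c["K"])@[u,v,1]
    return o+d*(z-o[2])/d[2]
E
python3 - <<'E'
from h import *
s=get_state()
for u,v,z in((318,305,.018),(318,166,.018),(319,22,.01),(318,209,.018),(318,280,.018),(70,305,.076)):print(wpx(u,v,z,s))
E
```

```text
[ 0.47059989 -0.17244543  0.018     ]
[ 0.4551422  -0.08587671  0.018     ]
[ 0.44246469 -0.01155314  0.01      ]
[ 0.45957767 -0.11071695  0.018     ]
[ 0.46756703 -0.1554603   0.018     ]
[ 0.34692493 -0.16465965  0.076     ]
```

```bash
python3 -m jog '{"travel":[[2,-1,-30],[0,0,-30],[0,0,-30],[0,0,-21],[0,0,0]],"dr":[[0,0,0],[0,0,0],[0,0,0],[0,0,0],[0,0,0]],"jaw":[0,0,0,0,80]}' 100
python3 -m jog '{"travel":[[0,0,0],[0,0,0],[0,0,0],[0,0,0],[0,0,0]],"dr":[[0,0,0],[0,0,0],[0,0,0],[0,0,0],[0,0,0]],"jaw":[255,255,255,255,255]}' 100
python3 -m jog '{"travel":[[0,0,0],[0,0,0],[0,0,0],[0,0,20],[0,0,30]],"dr":[[0,0,0],[0,0,0],[0,0,0],[0,0,0],[0,0,0]],"jaw":[255,255,255,255,255]}' 100
```

```text
time: 2.23
eef_pos: [0.4601, -0.1327, 0.0017]
tcp_rot: [0.645, 0.764, -0.001, -0.004]
contact_force: [-1.2, 0.5, -0.1]
opening: 0.889
time: 2.65
eef_pos: [0.4651, -0.1338, 0.0076]
tcp_rot: [0.644, 0.765, 0.0, 0.002]
contact_force: [0.3, -0.6, 0.1]
opening: 0.195
time: 3.07
eef_pos: [0.4614, -0.1317, 0.0539]
tcp_rot: [0.644, 0.765, -0.001, -0.003]
contact_force: [0.2, -0.6, -1.2]
opening: 0.2
```

```bash
python3 -m jog '{"travel":[[0,0,26],[4,25,0],[4,25,0],[4,25,0],[4,25,0]],"dr":[[0,0,0],[0,0,-3.4],[0,0,-3.4],[0,0,-3.4],[0,0,-3.4]],"jaw":[255,255,255,255,255]}' 100
python3 -m jog '{"travel":[[0,0,0],[0,0,0],[0,0,0]],"dr":[[0,0,0],[0,0,0],[0,0,0]],"jaw":[255,255,255]}' 100
python3 - <<'E'
from h import *
s=get_state();print(s["time"],s["eef_pos"],s["tcp_rot"])
w=read_camera("wrist");sd=read_camera("side");t=read_camera("top")
for n,i in(("w",w),("s",sd),("t",t)):cv2.imwrite(f"pics/{n}2.png",cv2.cvtColor(i,cv2.COLOR_RGB2BGR))
u=w2px("side",[.485,.095,.07]).astype(int);print(u)
a=cv2.resize(sd[u[1]-60:u[1]+60,u[0]-60:u[0]+60],None,fx=3,fy=3,interpolation=2)
b=cv2.resize(w[0:300,120:520],(400,300));b=w[0:360,120:520]
o=np.zeros((360,760,3),np.uint8);o[:,:400]=b;o[:,400:]=a
cv2.imwrite("pics/c2.png",o[...,::-1])
E
```

```text
time: 3.48
eef_pos: [0.48, -0.0319, 0.0824]
tcp_rot: [0.731, 0.682, 0.001, 0.001]
contact_force: [0.4, -0.2, -0.9]
opening: 0.201
time: 3.73
eef_pos: [0.4798, -0.0331, 0.0818]
tcp_rot: [0.729, 0.684, 0.0, 0.001]
contact_force: [0.0, -0.4, 0.2]
opening: 0.197
3.7333 [ 0.47976748 -0.03307048  0.08179186] [7.29334221e-01 6.84157383e-01 8.30157662e-05 5.12109304e-04]
[301 213]
```

View pics/c2.png

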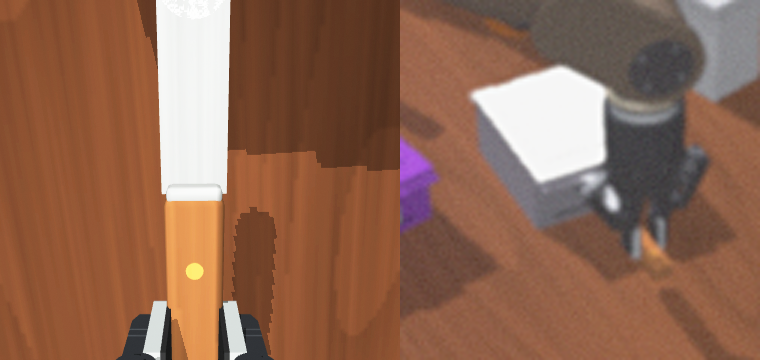

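The wrist view shows the handle and blade aligned, with the tip just out of frame. In the side view the arm hides the tip. I'll check the top view for the blade against the ledge.

Run:
```python
from h import *
t=cv2.imread("pics/t2.png");print(w2px("top",[.485,.088,.082]))
cv2.imwrite("pics/c3.png",cv2.resize(t[170:270,195:345],None,fx=5,fy=5,interpolation=cv2.INTER_CUBIC))
```

```text
[284.15712041 232.95123244]
```

View pics/c3.png

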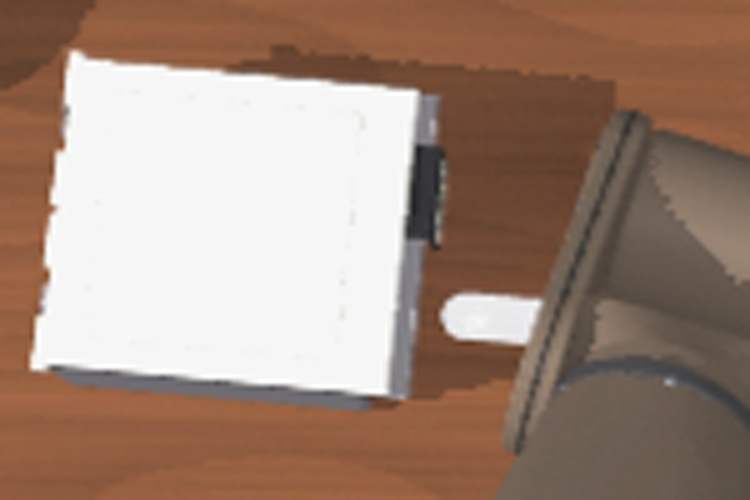

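Run:
```python
from h import *
c=lambda x,y:(195+(x-2)/5,170+(y-2)/5)
print("tip",px2w("top",*c(441,317),.086),"mid",px2w("top",*c(530,320),.087))
for z,p in((.068,(415,317)),(.068,(440,97)),(.068,(409,397)),(.076,(420,90)),(.076,(390,395)),(.076,(70,58)),(.076,(33,368))):print(px2w("top",*c(*p),z))
```

```text
tip [0.4841885  0.09098364 0.086     ] mid [0.48362602 0.04857464 0.087     ]
[0.48664748 0.10460921 0.068     ]
[0.59535658 0.09611841 0.068     ]
[0.44772372 0.10617073 0.068     ]
[0.59675096 0.10539105 0.076     ]
[0.44745467 0.11468814 0.076     ]
[0.60818798 0.27509361 0.076     ]
[0.45636124 0.2850976  0.076     ]
```

```bash
python3 -m jog '{"travel":[[1,18,0],[0,0,-8],[0,0,-3],[0,0,0],[0,0,0]],"dr":[[0,0,0],[0,0,0],[0,0,0],[0,0,0],[0,0,0]],"jaw":[255,255,255,255,255]}' 100
for i in 1 2; do :; done
python3 -m jog '{"travel":[[0,0,-1],[0,0,0]],"dr":[[0,0,0],[0,0,0]],"jaw":[255,255]}'
python3 -m jog '{"travel":[[0,0,-1],[0,0,0]],"dr":[[0,0,0],[0,0,0]],"jaw":[255,255]}'
python3 -m jog '{"travel":[[0,0,-1],[0,0,0]],"dr":[[0,0,0],[0,0,0]],"jaw":[255,255]}'
python3 -m jog '{"travel":[[0,0,-1],[0,0,0]],"dr":[[0,0,0],[0,0,0]],"jaw":[255,255]}'
```

```text
time: 4.3
eef_pos: [0.4802, -0.0154, 0.0697]
tcp_rot: [0.73, 0.683, -0.0, -0.0]
contact_force: [-1.2, -0.6, -0.3]
opening: 0.198
time: 4.47
eef_pos: [0.4807, -0.0153, 0.0693]
tcp_rot: [0.73, 0.683, -0.0, 0.0]
contact_force: [-0.3, 1.0, -0.6]
opening: 0.199
time: 4.63
eef_pos: [0.4806, -0.015, 0.0683]
tcp_rot: [0.73, 0.684, -0.0, 0.0]
contact_force: [-0.7, -0.6, 0.1]
opening: 0.191
time: 4.8
eef_pos: [0.4807, -0.0149, 0.0674]
tcp_rot: [0.73, 0.684, 0.0, 0.0]
contact_force: [0.2, -0.8, -0.1]
opening: 0.201
time: 4.97
eef_pos: [0.4808, -0.0149, 0.0665]
tcp_rot: [0.73, 0.684, 0.0, 0.0]
contact_force: [-0.4, -0.2, 0.1]
opening: 0.201
```

```bash
python3 -m jog '{"travel":[[0,0,-1],[0,0,0]],"dr":[[0,0,0],[0,0,0]],"jaw":[255,255]}'|grep -E "eef|force"
python3 -m jog '{"travel":[[0,0,-1],[0,0,0]],"dr":[[0,0,0],[0,0,0]],"jaw":[255,255]}'|grep -E "eef|force"
python3 -m jog '{"travel":[[0,0,-1],[0,0,0]],"dr":[[0,0,0],[0,0,0]],"jaw":[255,255]}'|grep -E "eef|force"
python3 -m jog '{"travel":[[0,0,-1],[0,0,0]],"dr":[[0,0,0],[0,0,0]],"jaw":[255,255]}'|grep -E "eef|force"
```

```text
eef_pos: [0.4808, -0.0149, 0.0656]
contact_force: [-0.2, -1.1, 1.8]
eef_pos: [0.4809, -0.015, 0.0646]
contact_force: [-0.5, -1.1, 2.5]
eef_pos: [0.481, -0.015, 0.0637]
contact_force: [-0.9, -1.7, 2.9]
eef_pos: [0.481, -0.015, 0.0627]
contact_force: [-0.3, -1.3, 4.7]
```

```bash
python3 -m jog '{"travel":[[0,0,2],[0.3,4,0],[0,0,0]],"dr":[[0,0,0],[0,0,0],[0,0,0]],"jaw":[255,255,255]}'|grep -E "eef|force"
python3 -m jog '{"travel":[[0.2,3,0],[0,0,0]],"dr":[[0,0,0],[0,0,0]],"jaw":[255,255]}'|grep -E "eef|force"
python3 -m jog '{"travel":[[0.2,3,0],[0,0,0]],"dr":[[0,0,0],[0,0,0]],"jaw":[255,255]}'|grep -E "eef|force"
```

```text
eef_pos: [0.4812, -0.0106, 0.0645]
contact_force: [0.8, -1.8, 3.0]
eef_pos: [0.4813, -0.0075, 0.0644]
contact_force: [-0.2, -0.9, 4.1]
eef_pos: [0.4814, -0.0045, 0.0644]
contact_force: [-0.0, -1.0, 2.9]
```

```bash
python3 -m jog '{"travel":[[0.2,3,0],[0,0,0]],"dr":[[0,0,0],[0,0,0]],"jaw":[255,255]}'|grep -E "eef|force"
python3 -m jog '{"travel":[[0.2,3,0],[0,0,0]],"dr":[[0,0,0],[0,0,0]],"jaw":[255,255]}'|grep -E "eef|force"
python3 -m jog '{"travel":[[0.1,2,0],[0,0,0]],"dr":[[0,0,0],[0,0,0]],"jaw":[255,255]}'|grep -E "eef|force"
python3 - <<'E'
from h import *
t=read_camera("top")
cv2.imwrite("pics/c4.png",cv2.resize(t[170:270,195:345],None,fx=5,fy=5,interpolation=cv2.INTER_CUBIC)[...,::-1])
E
```

```text
eef_pos: [0.4816, -0.0015, 0.0644]
contact_force: [0.2, -2.2, 5.0]
eef_pos: [0.4818, 0.0014, 0.0644]
contact_force: [0.5, -2.4, 3.7]
eef_pos: [0.4819, 0.0033, 0.0644]
contact_force: [-0.7, -2.9, 5.1]
```

View pics/c4.png

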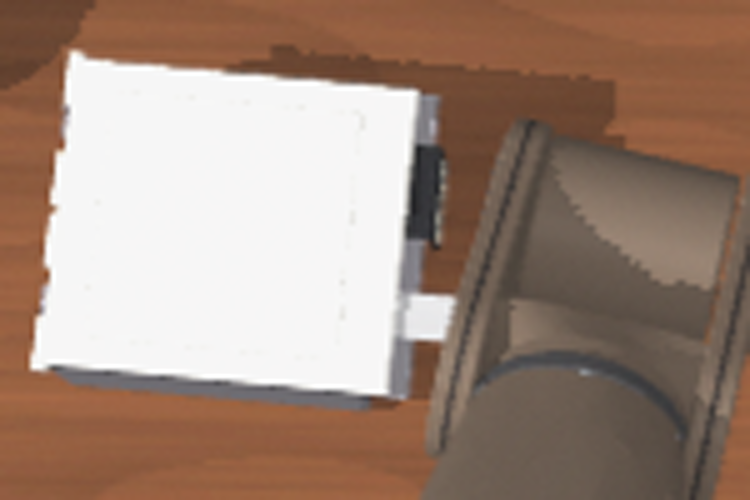

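```bash
python3 -m jog '{"travel":[[0,0.3,-5.3],[0,0.6,-5.3],[0,0.9,-5.2],[0.1,1.2,-5.2],[0,0,0]],"dr":[[3,-0.2,0],[3,-0.2,0],[3,-0.2,0],[3,-0.2,0],[0,0,0]],"jaw":[255,255,255,255,255]}' 120
python3 -m jog '{"travel":[[0.1,1.4,-5.1],[0.1,1.7,-5.1],[0,0,0]],"dr":[[3,-0.2,0],[3,-0.2,0],[0,0,0]],"jaw":[255,255,255]}' 120
python3 - <<'E'
from h import *
s=get_state();print(s["time"],Ro.from_quat(s["tcp_rot"]).as_matrix())
sd=read_camera("side");t=read_camera("top")
a=cv2.resize(t[170:270,195:325],None,fx=3,fy=3,interpolation=2);b=cv2.resize(sd[160:260,220:350],None,fx=3,fy=3,interpolation=2)
cv2.imwrite("pics/c5.png",np.hstack([a,b])[...,::-1])
E
```

```text
time: 7.18
eef_pos: [0.4813, 0.0062, 0.0425]
tcp_rot: [0.727, 0.679, 0.077, -0.073]
contact_force: [-1.0, 0.0, 5.0]
opening: 0.187
time: 7.43
eef_pos: [0.4813, 0.0092, 0.0322]
tcp_rot: [0.722, 0.674, 0.114, -0.109]
contact_force: [-0.5, -1.4, 4.3]
opening: 0.189
7.4333 [[ 0.06490101  0.99771272  0.01889934]
 [ 0.94803278 -0.06755894  0.31091741]
 [ 0.31148307 -0.00226166 -0.95024901]]
```

View pics/c5.png

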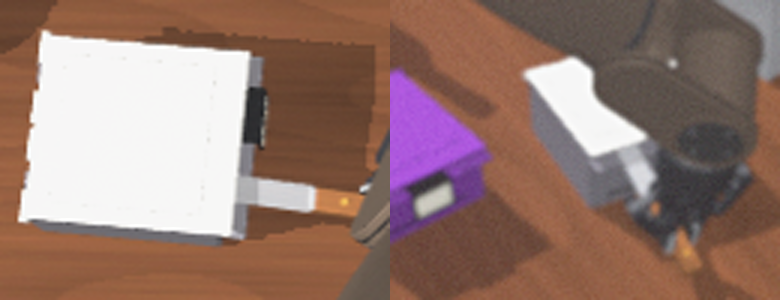

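```bash
python3 -m jog '{"travel":[[0.1,1.2,-3.3],[0.1,1.3,-3.3],[0,0,0]],"dr":[[2,-0.1,0],[2,-0.1,0],[0,0,0]],"jaw":[255,255,255]}' 120
python3 -m jog '{"travel":[[0.2,3.7,1.3],[0.2,3.7,1.3],[0,0,0]],"dr":[[0,0,0],[0,0,0],[0,0,0]],"jaw":[255,255,255]}' 120
python3 -m jog '{"travel":[[0.2,3.7,1.3],[0.2,3.7,1.3],[0,0,0]],"dr":[[0,0,0],[0,0,0],[0,0,0]],"jaw":[255,255,255]}' 120
python3 - <<'E'
from h import *
t=read_camera("top");s=read_camera("side")
cv2.imwrite("pics/t6.png",t[...,::-1]);cv2.imwrite("pics/s6.png",s[...,::-1])
# cover front edge estimate: white extents along rows
w=(t.min(2)>225)
for r in(195,205,230,245):
    x=np.where(w[r,190:290])[0]+190;print(r,x.min(),x.max(), (cv2.imread("pics/top0.png").min(2)>225)[r,190:290].nonzero()[0][[0,-1]]+190)
E
```

```text
time: 7.78
eef_pos: [0.4819, 0.0118, 0.0262]
tcp_rot: [0.717, 0.671, 0.139, -0.131]
contact_force: [0.4, -2.4, 5.0]
opening: 0.193
time: 8.03
eef_pos: [0.4832, 0.0186, 0.0297]
tcp_rot: [0.716, 0.672, 0.138, -0.129]
contact_force: [-0.7, -4.8, 3.5]
opening: 0.19
time: 8.28
eef_pos: [0.484, 0.0258, 0.0326]
tcp_rot: [0.716, 0.672, 0.138, -0.128]
contact_force: [-0.5, -5.0, 4.3]
opening: 0.194
195 208 275 [209 276]
205 206 274 [206 275]
230 204 272 [204 273]
245 237 270 [235 271]
```

Run:
```python
from h import *
a=cv2.resize(cv2.imread("pics/t6.png")[170:270,195:295],None,fx=4,fy=4,interpolation=2);b=cv2.resize(cv2.imread("pics/s6.png")[165:265,260:360],None,fx=4,fy=4,interpolation=2)
cv2.imwrite("pics/c6.png",np.hstack([a,b]))
```

```text
(no output)
```

View pics/c6.png

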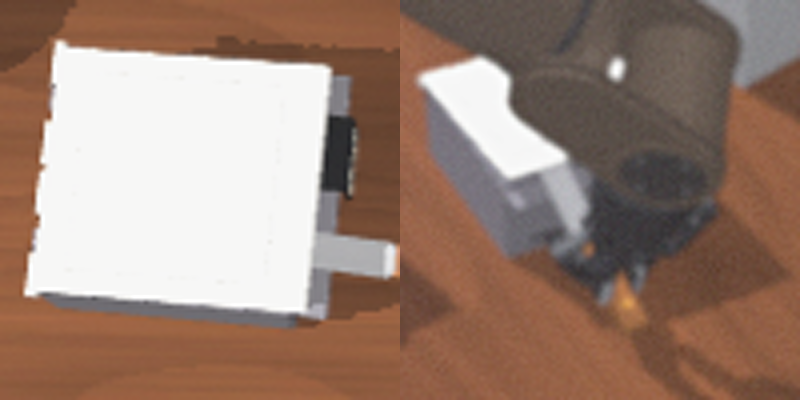

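The blade is seated under the raised cover: the ledge strip is wider, and only about 44 mm of blade shows outside the lip. Next I lift the cover along its arc.

```bash
python3 -m jog '{"travel":[[0,2,5],[0.2,3,8],[0.3,5,9],[0.3,5,9],[0.3,5,9]],"dr":[[0,0,0],[0,0,0],[0,0,0],[0,0,0],[0,0,0]],"jaw":[255,255,255,255,255]}' 120
python3 -m jog '{"travel":[[0.5,8,10],[0.5,8,10],[0.5,8,10],[0.5,9,9],[0,0,0]],"dr":[[0,0,0],[0,0,0],[0,0,0],[0,0,0],[0,0,0]],"jaw":[255,255,255,255,255]}' 120
python3 - <<'E'
from h import *
s=read_camera("side");t=read_camera("top")
cv2.imwrite("pics/t7.png",t[...,::-1]);cv2.imwrite("pics/s7.png",s[...,::-1])
a=t[120:270,170:340];b=s[110:260,220:390]
cv2.imwrite("pics/c7.png",cv2.resize(np.hstack([a,b]),None,fx=2.3,fy=2.3,interpolation=2)[...,::-1])
E
```

```text
time: 8.8
eef_pos: [0.4835, 0.0473, 0.0721]
tcp_rot: [0.716, 0.671, 0.138, -0.131]
contact_force: [0.5, -2.6, -2.4]
opening: 0.187
time: 9.22
eef_pos: [0.4873, 0.0813, 0.1135]
tcp_rot: [0.716, 0.672, 0.141, -0.13]
contact_force: [0.1, 0.2, -0.7]
opening: 0.191
```

View pics/c7.png

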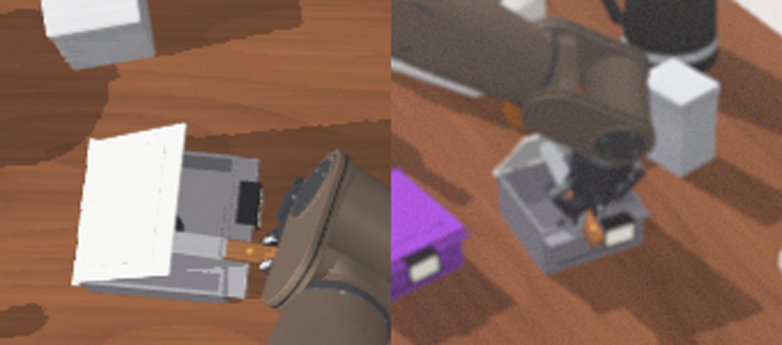

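The cover is about 0.8 rad open, with the interior visible. I continue the arc.

```bash
python3 -m jog '{"travel":[[0.6,10,6],[0.6,11,6],[0.6,11,5],[0.6,11,5],[0.7,12,3]],"dr":[[0,0,0],[0,0,0],[0,0,0],[0,0,0],[0,0,0]],"jaw":[255,255,255,255,255]}' 120
python3 -m jog '{"travel":[[0.7,12,2],[0.7,12,2],[0.7,11,1],[0.7,12,-2],[0.7,12,-2]],"dr":[[0,0,0],[0,0,0],[0,0,0],[0,0,0],[0,0,0]],"jaw":[255,255,255,255,255]}' 120
python3 -m jog '{"travel":[[0.6,11,-2],[0.5,8,-3],[0.5,8,-3],[0,0,0]],"dr":[[0,0,0],[0,0,0],[0,0,0],[0,0,0]],"jaw":[255,255,255,255]}' 120
python3 - <<'E'
from h import *
s=read_camera("side");t=read_camera("top")
cv2.imwrite("pics/t8.png",t[...,::-1]);cv2.imwrite("pics/s8.png",s[...,::-1])
E
```

```text
time: 9.73
eef_pos: [0.4896, 0.1353, 0.1364]
tcp_rot: [0.717, 0.671, 0.14, -0.131]
contact_force: [0.7, -2.2, -0.1]
opening: 0.184
time: 10.15
eef_pos: [0.493, 0.1947, 0.1368]
tcp_rot: [0.717, 0.671, 0.14, -0.131]
contact_force: [0.7, -2.0, -0.1]
opening: 0.186
time: 10.48
eef_pos: [0.4933, 0.222, 0.1275]
tcp_rot: [0.716, 0.671, 0.138, -0.132]
contact_force: [0.8, -0.3, -0.5]
opening: 0.19
```

```bash
python3 -m jog '{"travel":[[-1,-20,3],[-2,-35,5],[-2,-38,0],[-2,-38,0],[-2,-38,0]],"dr":[[0,0,0],[0,0,0],[0,0,0],[0,0,0],[-3,0.2,0]],"jaw":[255,255,255,255,255]}' 120
python3 -m jog '{"travel":[[-3,-38,0],[-3,-38,0],[-3,-38,0],[-3,-38,0],[-2,-31,0]],"dr":[[-4,0.25,0],[-4,0.25,0],[-4,0.25,0],[-4,0.25,0],[-3,0.15,0]],"jaw":[255,255,255,255,255]}' 120
python3 -m jog '{"travel":[[0,0,-30],[0,0,-30],[0,0,-20],[0,0,0],[0,0,0]],"dr":[[0,0,0],[0,0,0],[0,0,0],[0,0,0],[0,0,0]],"jaw":[255,255,255,255,255]}' 120
python3 - <<'E'
from h import *
s=get_state();print(s["eef_pos"],Ro.from_quat(s["tcp_rot"]).as_matrix()[:,2])
sd=read_camera("side");t=read_camera("top");w=read_camera("wrist")
cv2.imwrite("pics/t9.png",t[...,::-1]);cv2.imwrite("pics/w9.png",w[...,::-1])
o=np.hstack([cv2.resize(t[110:310,170:370],None,fx=2,fy=2,interpolation=2),cv2.resize(sd[120:320,220:420],None,fx=2,fy=2,interpolation=2)])
cv2.imwrite("pics/c9.png",o[...,::-1])
E
```

```text
time: 11.0
eef_pos: [0.4847, 0.0489, 0.1364]
tcp_rot: [0.72, 0.674, 0.12, -0.113]
contact_force: [0.3, -0.3, -0.7]
opening: 0.195
time: 11.42
eef_pos: [0.4712, -0.1341, 0.1374]
tcp_rot: [0.73, 0.683, -0.001, 0.002]
contact_force: [0.6, 0.6, -1.1]
opening: 0.191
time: 11.83
eef_pos: [0.4705, -0.1313, 0.0559]
tcp_rot: [0.73, 0.683, -0.0, -0.001]
contact_force: [0.6, -0.0, -1.0]
opening: 0.192
[ 0.47046863 -0.13128899  0.05594568] [-0.00160806  0.0016034  -0.99999742]
```

View pics/c9.png

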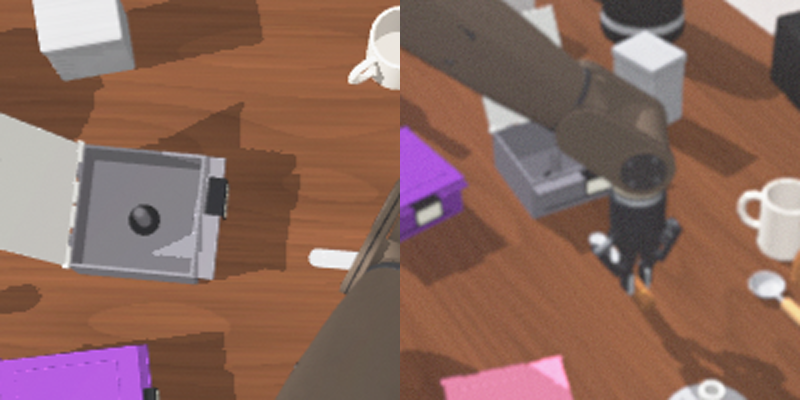

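The cover leans well back, and the spindle is visible at top-image pixel (242,220). Now I lower the spreader.

```bash
python3 -m jog '{"travel":[[0,0,-20],[0,0,-20],[0,0,-2],[0,0,0],[0,0,0]],"dr":[[0,0,0],[0,0,0],[0,0,0],[0,0,0],[0,0,0]],"jaw":[255,255,255,255,255]}'
python3 -m jog '{"travel":[[0,0,-2],[0,0,0],[0,0,0]],"dr":[[0,0,0],[0,0,0],[0,0,0]],"jaw":[255,255,255]}'
python3 -m jog '{"travel":[[0,0,-2],[0,0,0],[0,0,0]],"dr":[[0,0,0],[0,0,0],[0,0,0]],"jaw":[255,255,255]}'
python3 - <<'E'
from h import *
g=cv2.cvtColor(cv2.imread("pics/t9.png"),cv2.COLOR_BGR2GRAY)[205:235,225:260]
m=(g<70).astype(np.uint8);n,l,st,c=cv2.connectedComponentsWithStats(m)
for i in range(1,n):
    if st[i,4]>15:print(st[i],c[i]+[225,205])
print(w2px("top",[.528,.2005,.058]),w2px("top",[.528,.2005,.004]))
E
```

```text
time: 12.4
eef_pos: [0.4725, -0.1319, 0.0162]
tcp_rot: [0.73, 0.684, 0.001, 0.001]
contact_force: [0.2, -0.7, -0.6]
opening: 0.192
time: 12.65
eef_pos: [0.472, -0.1318, 0.0136]
tcp_rot: [0.73, 0.684, 0.001, 0.001]
contact_force: [0.2, 0.0, -0.3]
opening: 0.189
time: 12.9
eef_pos: [0.4713, -0.1314, 0.0107]
tcp_rot: [0.73, 0.684, 0.0, 0.0]
contact_force: [-0.0, 0.3, -0.9]
opening: 0.195
[ 10   8  15  15 104] [242.625      220.77884615]
[238.99749423 215.88856718] [241.73027177 219.76350803]
```

```bash
python3 -m jog '{"travel":[[0,0,-2],[0,0,-1],[0,0,0],[0,0,0]],"dr":[[0,0,0],[0,0,0],[0,0,0],[0,0,0]],"jaw":[255,255,255,255]}'
python3 -m jog '{"travel":[[0,0,0],[0,0,0],[0,0,0],[0,0,0],[0,0,0]],"dr":[[0,0,0],[0,0,0],[0,0,0],[0,0,0],[0,0,0]],"jaw":[150,60,0,0,0]}'
python3 -m jog '{"travel":[[0,0,20],[0,0,40],[0,0,40],[0,0,40],[0,0,0]],"dr":[[0,0,0],[0,0,0],[0,0,0],[0,0,0],[0,0,0]],"jaw":[0,0,0,0,0]}'
python3 - <<'E'
from h import *
print(get_state()["eef_pos"])
w=read_camera("wrist");cv2.imwrite("pics/w10.png",w[...,::-1])
E
```

```text
time: 13.23
eef_pos: [0.4715, -0.1315, 0.0077]
tcp_rot: [0.73, 0.684, 0.0, 0.0]
contact_force: [0.3, -0.5, 0.9]
opening: 0.188
time: 13.65
eef_pos: [0.4714, -0.1315, 0.0078]
tcp_rot: [0.73, 0.684, 0.0, 0.0]
contact_force: [0.4, -0.5, -0.3]
opening: 0.888
time: 14.07
eef_pos: [0.4765, -0.1339, 0.1571]
tcp_rot: [0.73, 0.684, 0.003, 0.008]
contact_force: [0.9, 0.2, 0.9]
opening: 0.999
[ 0.47648052 -0.13393118  0.15709568]
```

View pics/w10.png

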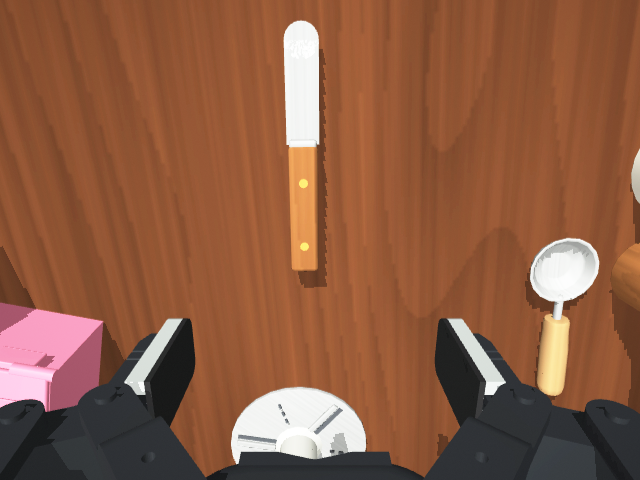

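The spreader lies flat on the worktop, clear of the disc. That was my last viewing, so from here I measure with code. Next I look at the spindle from above with the wrist camera.

```bash
python3 -m jog '{"travel":[[6,33,10],[6,33,10],[6,33,10],[6,33,10],[6,33,10]],"dr":[[0,0,0],[0,0,0],[0,0,0],[0,0,0],[0,0,0]],"jaw":[0,0,0,0,0]}'
python3 -m jog '{"travel":[[6,33,0],[6,34,0],[6,34,0],[6,34,0],[0,33,0]],"dr":[[0,0,0],[0,0,0],[0,0,0],[0,0,0],[0,0,0]],"jaw":[0,0,0,0,0]}'
python3 -m jog '{"travel":[[0,0,0],[0,0,0]],"dr":[[0,0,0],[0,0,0]],"jaw":[0,0]}'
python3 - <<'E'
from h import *
s=get_state();print(s["eef_pos"])
w=read_camera("wrist");cv2.imwrite("pics/w11.png",w[...,::-1])
c=camera_info("wrist");M=c["mount"];R=Ro.from_quat(s["tcp_rot"]).as_matrix()
def pr(X):
    p=c["K"]@(M[:3,:3].T@(R.T@(np.array(X)-s["eef_pos"])-M[:3,3]));return p[:2]/p[2],p[2]
for z in(.004,.052,.058):print(z,pr([.528,.2,z]))
u=pr([.528,.2,.03])[0].astype(int)
g=cv2.cvtColor(w,cv2.COLOR_RGB2GRAY)
np.set_printoptions(linewidth=250)
print(u,u-[56,64]);print(g[u[1]-64:u[1]+64:4,u[0]-56:u[0]+56:4])
E
```

```text
time: 14.53
eef_pos: [0.5005, 0.0351, 0.1965]
tcp_rot: [0.73, 0.683, -0.001, -0.001]
contact_force: [0.8, -0.5, -0.5]
opening: 1.0
time: 14.95
eef_pos: [0.5251, 0.2032, 0.1959]
tcp_rot: [0.73, 0.684, -0.001, -0.0]
contact_force: [-0.1, 0.3, -0.3]
opening: 0.999
time: 15.12
eef_pos: [0.5243, 0.2029, 0.1957]
tcp_rot: [0.729, 0.685, -0.001, -0.0]
contact_force: [-0.2, -0.5, -1.0]
opening: 0.995
[0.52427955 0.20288574 0.19570905]
0.004 (array([320.0616668 , 209.21002654]), np.float64(0.34398361970284924))
0.052 (array([320.72674363, 225.34713652]), np.float64(0.2983449631415045))
0.058 (array([320.82446414, 227.71818073]), np.float64(0.29264013107133646))
[320 217] [264 153]
[[163 163 163 163 164 163 163 164 164 165 164 164 164 163 164 164 163 164 164 163 164 163 164 163 164 164 164 163]
 [163 163 163 163 163 163 164 164 164 164 164 164 164 164 164 163 164 163 163 164 164 164 163 164 163 163 164 164]
 [164 163 164 163 164 164 164 163 163 163 164 164 164 164 164 164 164 164 164 164 164 164 163 163 164 164 163 163]
 [164 164 163 163 165 164 164 164 164 164 163 163 164 164 164 163 164 164 1
[... 2560 characters left out ...]
 160 159]
 [164 164 220 224 223 224 224 224 161 162 161 162 162 161 162 162 162 161 160 160 160 160 160 160 159 160 159 160]
 [164 164 226 224 224 224 224 224 224 161 162 162 162 162 162 161 162 162 159 160 160 160 160 159 160 159 160 159]
 [164 164 225 224 224 224 225 224 224 224 161 162 163 160 162 162 162 159 160 160 161 161 160 160 159 159 159 159]
 [164 164 225 224 224 224 225 224 225 224 161 161 162 161 161 162 162 160 160 161 160 161 160 159 160 159 159 159]
 [163 163 225 224 224 224 225 224 224 224 225 162 162 162 161 162 159 160 160 160 160 160 159 159 159 160 159 159]
 [164 164 225 224 224 225 225 224 224 224 224 171 162 162 162 162 159 159 160 160 160 160 158 159 159 160 160 159]]
```

Run:
```python
from h import *
s=get_state();print(s["eef_pos"])
g=cv2.cvtColor(cv2.imread("pics/w11.png"),cv2.COLOR_BGR2GRAY)
m=((g>125)&(g<175)).astype(np.uint8)[212:245,304:342]
# separate the top face from floor: enclosed component containing (323,226)
m=((abs(g.astype(int)-162)<4)).astype(np.uint8)[212:245,304:342]
n,l,st,c=cv2.connectedComponentsWithStats(m,connectivity=4);i=l[226-212,323-304];print(st[i],c[i]+[304,212])
d=(g<60).astype(np.uint8);n,l,st,c=cv2.connectedComponentsWithStats(d)
i=l[206,304];print("base",st[i])
b=st[i];base=(b[0]+b[2]/2-.5, None)
# base circle: fit left/right/top edges
pts=[p[0] for k in cv2.findContours((l==i).astype(np.uint8),cv2.RETR_EXTERNAL,cv2.CHAIN_APPROX_NONE)[0] for p in k]
pts=np.array([p for p in pts if p[1]<212]);A=np.c_[2*pts,np.ones(len(pts))];x=np.linalg.lstsq(A,(pts**2).sum(1),rcond=None)[0];print("circle",x[:2])
print("basew",wpx(*x[:2],.005,s))
for u,v in((322.5,225.5),(322.5,227)):print("tipw",wpx(u,v,.058,s))
```

```text
[0.52448635 0.20177201 0.19593886]
[ 12   7  15  14 163] [322.86503067 225.46625767]
base [ 298  184   48   44 1034]
circle [321.79046031 202.5319933 ]
basew [0.52999846 0.20451973 0.005     ]
tipw [0.52950363 0.20032244 0.058     ]
tipw [0.52944165 0.19923585 0.058     ]
```

```bash
python3 -m jog '{"travel":[[-5,-37,0],[-5,-37,0],[-5,-37,0],[-5,-37,0],[-5,-37,0]],"dr":[[0,0,0],[0,0,0],[0,0,0],[0,0,0],[0,0,0]],"jaw":[0,0,0,0,0]}'|tail -4
python3 -m jog '{"travel":[[-5,-37,0],[-5,-37,0],[-5,-37,0],[-5,-37,0],[-5,-37,0]],"dr":[[0,0,0],[0,0,0],[0,0,0],[0,0,0],[0,0,0]],"jaw":[0,0,0,0,0]}'|tail -4
python3 -m jog '{"travel":[[-5,-36,0],[-5,-36,0],[-5,-36,0],[-5,-36,0],[-5,-31,0]],"dr":[[0,0,0],[0,0,0],[0,0,0],[0,0,0],[0,0,0]],"jaw":[0,0,0,0,0]}'|tail -4
python3 -m jog '{"travel":[[0,0,0],[0,0,0],[0,0,0]],"dr":[[0,0,0],[0,0,0],[0,0,0]],"jaw":[0,0,0]}'
python3 - <<'E'
from h import *
print("pink",px2w("top",476,330,.076),px2w("top",406,312,.076))
s=get_state();print(s["eef_pos"])
w=read_camera("wrist");cv2.imwrite("pics/w12.png",w[...,::-1])
c=camera_info("wrist");M=c["mount"];R=Ro.from_quat(s["tcp_rot"]).as_matrix()
def pr(X):
    p=c["K"]@(M[:3,:3].T@(R.T@(np.array(X)-s["eef_pos"])-M[:3,3]));return p[:2]/p[2]
print("exp disc",pr([.449,-.3435,.004]),"hub",pr([.449,-.3435,.06]))
hsv=cv2.cvtColor(w,cv2.COLOR_RGB2HSV);m=((hsv[...,1]<60)&(hsv[...,2]>90)).astype(np.uint8)
n,l,st,ce=cv2.connectedComponentsWithStats(m)
for i in range(1,n):
    if st[i,4]>1500:print(st[i],ce[i])
g=cv2.cvtColor(w,cv2.COLOR_RGB2GRAY)
H=cv2.HoughCircles(cv2.GaussianBlur(g,(5,5),0),cv2.HOUGH_GRADIENT,1,30,param1=100,param2=20,minRadius=60,maxRadius=100);print(H[0][:3] if H is not None else None)
H=cv2.HoughCircles(cv2.GaussianBlur(g,(3,3),0),cv2.HOUGH_GRADIENT,1,20,param1=100,param2=15,minRadius=10,maxRadius=30);print(H[0][:6] if H is not None else None)
E
```

```text
eef_pos: [0.4991, 0.0138, 0.197]
tcp_rot: [0.73, 0.683, -0.0, 0.0]
contact_force: [1.7, 0.3, -0.2]
opening: 1.0
eef_pos: [0.4736, -0.1712, 0.1971]
tcp_rot: [0.731, 0.683, 0.0, -0.0]
contact_force: [0.7, -0.3, 0.9]
opening: 1.0
eef_pos: [0.4481, -0.3466, 0.197]
tcp_rot: [0.731, 0.682, 0.0, -0.0]
contact_force: [-0.1, -0.3, 0.8]
opening: 1.003
time: 16.67
eef_pos: [0.4492, -0.3435, 0.1969]
tcp_rot: [0.731, 0.683, 0.0, -0.001]
contact_force: [0.6, 0.7, -0.5]
opening: 0.999
pink [ 0.26549068 -0.37080229  0.076     ] [ 0.30404538 -0.20516121  0.076     ]
[ 0.4492342  -0.34349315  0.19686674]
exp disc [314.59224363 206.33332846] hub [314.53967477 224.89946184]
[  244   129   146   144 16328] [316.66787114 200.0366242 ]
[ 474  322   75   69 2120] [516.53915094 355.21367925]
[[316.5 200.5  72.7]
 [632.5 284.5  66.8]]
[[317.5 221.5  21.6]
 [601.5 253.5  22.1]
 [491.5 345.5  23.9]
 [526.5 373.5  22.5]
 [317.5 201.5  16.9]
 [167.5 366.5  28.3]]
```

Run:
```python
from h import *
s=get_state();print(s["eef_pos"],wpx(317.5,221.5,.06,s),wpx(316.5,200.5,.004,s))
g=cv2.cvtColor(cv2.imread("pics/w12.png"),cv2.COLOR_BGR2GRAY)
np.set_printoptions(linewidth=250)
print(g[190:252:3,290:346:3])
```

```text
[ 0.44965362 -0.3428479   0.197039  ] [ 0.45165406 -0.3406313   0.06      ] [ 0.45133722 -0.33817039  0.004     ]
[[246 246 254 255 255 243 245 246 246 245 243 241 235 229 253 253 246 243 246]
 [247 246 255 255 239 244 245 246 246 246 244 242 235 229 200 251 251 242 243]
 [134 205 255 251 241 245 246 247 247 246 244 241 236 229 211 230 249 244 242]
 [163 254 254 238 242 245 246 247 247 245 243 242 237 230 215 199 245 245 243]
 [245 254 254 238 243 246 251 255 255 255 255 255 247 230 220 185 241 242 243]
 [244 253 254 240 245 255 255 255 254 254 254 254 255 255 236 191 237 238 243]
 [227 252 253 242 255 255 253 250  86  90  88 251 254 254 255 195 208 235 244]
 [243 250 232 255 255 253  89  76  78  78  79  75 116 254 254 254 188 237 241]
 [247 243 239 255 253 156 159 121  80  77  83 114 148 161 254 254 243 192 246]
 [245 247 254 255 253 159 159 158 155 151 148 145 148 154 254 254 254 186 244]
 [245 244 255 254 242 159 159 158 154 151 147 146 147 153 249 254 254 188 243]
 [245 243 255 254 233 160 160 157 154 151 147 148 148 154 225 255 254 186 243]
 [241 245 254 255 254 160 160 159 155 151 147 147 167 237 254 254 252 189 240]
 [244 236 242 255 254 202 160 159 155 151 147 246 243 238 255 254 201 190 191]
 [245 133 240 254 255 255 232 240 244 246 247 246 244 255 255 253 190 188 190]
 [245 242 245 241 254 255 255 249 245 247 248 252 255 255 253 167 188 190 188]
 [243 246 245 245 249 254 255 255 255 255 255 255 254 253 202 191 185 187 192]
 [243 242 246 243 245 243 250 254 254 254 254 253 239  93 173 189 166 187 186]
 [245 244 242 244 243 244 243 240 191 187 187 184 142  90 186 185 190 189 187]
 [243 244 244 243 243 244 244 244 184 188 191 184 186  91 135 189 192 186 190]
 [245 243 243 244 243 242 245 243 192 185 186 193 184  89  91 172 188 170 187]]
```

```bash
python3 -m jog '{"travel":[[1.5,1.5,-35],[0,0,-35],[0,0,-35],[0,0,-35],[0,0,-25]],"dr":[[0,0,0],[0,0,0],[0,0,0],[0,0,0],[0,0,0]],"jaw":[0,0,0,0,0]}'
python3 -m jog '{"travel":[[0,0,0],[0,0,0],[0,0,0],[0,0,0],[0,0,0]],"dr":[[0,0,0],[0,0,0],[0,0,0],[0,0,0],[0,0,0]],"jaw":[80,160,255,255,255]}' 60
python3 -m jog '{"travel":[[0,0,0],[0,0,0],[0,0,0],[0,0,0],[0,0,5]],"dr":[[0,0,0],[0,0,0],[0,0,0],[0,0,0],[0,0,0]],"jaw":[255,255,255,255,255]}' 60
python3 -m jog '{"travel":[[0,0,25],[0,0,30],[0,0,0],[0,0,0],[0,0,0]],"dr":[[0,0,0],[0,0,0],[0,0,0],[0,0,0],[0,0,0]],"jaw":[255,255,255,255,255]}'
python3 - <<'E'
from h import *
s=get_state();print(s["eef_pos"])
w=read_camera("wrist");cv2.imwrite("pics/w13.png",w[...,::-1]);cv2.imwrite("pics/t13.png",read_camera("top")[...,::-1])
g=cv2.cvtColor(w,cv2.COLOR_RGB2GRAY);np.set_printoptions(linewidth=250)
print(g[150:480:14,220:420:9])
E
```

```text
time: 17.13
eef_pos: [0.4509, -0.339, 0.0296]
tcp_rot: [0.729, 0.684, 0.0, -0.002]
contact_force: [-0.2, 0.9, -0.5]
opening: 0.998
time: 17.55
eef_pos: [0.4536, -0.3435, 0.036]
tcp_rot: [0.73, 0.684, 0.0, 0.003]
contact_force: [-0.5, -1.3, -0.8]
opening: 0.35
time: 17.97
eef_pos: [0.4523, -0.3424, 0.0388]
tcp_rot: [0.73, 0.684, 0.0, 0.001]
contact_force: [-0.1, 0.7, -1.6]
opening: 0.35
time: 18.38
eef_pos: [0.4513, -0.3415, 0.0922]
tcp_rot: [0.73, 0.684, 0.0, -0.0]
contact_force: [-0.8, 0.2, -1.8]
opening: 0.344
[ 0.45133163 -0.34145238  0.09216259]
[[ 98  96  94  99 103 102 105  98 100 109 124 148 103 103 102 101  96 105 101 100 104 105 104]
 [ 95  94  94  98 247 245 246 242 244 243 245 245 245 242 245 243 245 219 102 100 104 106 105]
 [ 95 104 241 242 241 244 243 245 244 241 244 245 242 245 245 242 243 244 244 245 102 107 106]
 [242 241 242 242 243 242 242 242 243 244 242 242 242 246 241 243 242 242 240 233 242 244  98]
 [242 242 242 242 243 241 243 127 243 241 244 244 242 243 241 244 240 247 234 121 124 243 243]
 [242 242 242 242 242 241 243 242 216 241 242 242 243 243 242 243 242
[... 1036 characters left out ...]
4 248  32  43  49  48  49  49  49]
 [ 48  49  49  49  27  23 232 238 250 253 254 254 253 247 181 171  30  36  49  48  48  49  50]
 [ 41  38  43  45  28  34 100 101  61  65  66  70  66  66  66  69  44  37  45  43  37  39  48]
 [ 47  49  48  47  29  52 102 100  89  94  67  68  66  63  67  68  59  39  48  48  49  48  47]
 [ 48  62  48  48  55 101  99  96  88  94 101  99  97  67  68  69  63  48  48  47  52  48  48]
 [ 48  47  48  47  47 102 100  90  91  93  99  96  97  97  67  67  62  48  47  48  48  48  47]
 [ 48  48  49  49  47  27  27  48  49  49  81  79  49  49  48  48  48  47  48  48  48  48  48]
 [ 40  56  48  48  47  27  46  47  46  47  47  47  46  46  47  47  46  47  48  48  41  53  48]]
```

```bash
python3 -m jog '{"travel":[[4,20,15],[5,34,15],[5,34,15],[5,34,13],[5,34,0]],"dr":[[0,0,0],[0,0,0],[0,0,0],[0,0,0],[0,0,0]],"jaw":[255,255,255,255,255]}' 60|tail -4
python3 -m jog '{"travel":[[5,35,0],[5,35,0],[5,35,0],[5,35,0],[5,35,0]],"dr":[[0,0,0],[0,0,0],[0,0,0],[0,0,0],[0,0,0]],"jaw":[255,255,255,255,255]}' 60|tail -4
python3 -m jog '{"travel":[[5,35,0],[5,35,0],[5,35,0],[5,35,0],[5,30,0]],"dr":[[0,0,0],[0,0,0],[0,0,0],[0,0,0],[0,0,0]],"jaw":[255,255,255,255,255]}' 60|tail -4
python3 -m jog '{"travel":[[4,25,0],[0,15,0],[0,0,0],[0,0,0],[0,0,0]],"dr":[[0,0,0],[0,0,0],[0,0,0],[0,0,0],[0,0,0]],"jaw":[255,255,255,255,255]}' 60
python3 - <<'E'
from h import *
P=get_state()["eef_pos"];print(P)
t=read_camera("top");sd=read_camera("side")
cv2.imwrite("pics/t14.png",t[...,::-1]);cv2.imwrite("pics/s14.png",sd[...,::-1])
s=dict(get_state());s["eef_pos"]=np.array([.4513,-.3415,.0922])
print("hub vs tcp",wpx(316,353,.1197,s)-s["eef_pos"])
E
```

```text
eef_pos: [0.4767, -0.1852, 0.1522]
tcp_rot: [0.73, 0.683, 0.001, 0.002]
contact_force: [1.2, -0.4, -1.6]
opening: 0.345
eef_pos: [0.4998, -0.009, 0.1491]
tcp_rot: [0.73, 0.684, -0.001, -0.001]
contact_force: [0.6, -0.6, -1.2]
opening: 0.349
eef_pos: [0.5247, 0.1612, 0.1489]
tcp_rot: [0.73, 0.684, -0.001, -0.001]
contact_force: [0.3, -0.4, -1.3]
opening: 0.35
time: 20.15
eef_pos: [0.5292, 0.1983, 0.1495]
tcp_rot: [0.73, 0.684, -0.001, -0.0]
contact_force: [-0.8, -1.2, -1.0]
opening: 0.346
[0.52916722 0.19832631 0.14946106]
hub vs tcp [0.00062906 0.00414875 0.0275    ]
```

```bash
python3 -m jog '{"travel":[[0,0.5,-20],[0,0,-20],[0,0,-6],[0,0,0]],"dr":[[0,0,0],[0,0,0],[0,0,0],[0,0,0]],"jaw":[255,255,255,255]}' 60
python3 -m jog '{"travel":[[0,0,-5],[0,0,-5],[0,0,0]],"dr":[[0,0,0],[0,0,0],[0,0,0]],"jaw":[255,255,255]}'
python3 -m jog '{"travel":[[0,0,-3],[0,0,-3],[0,0,0]],"dr":[[0,0,0],[0,0,0],[0,0,0]],"jaw":[255,255,255]}'
```

```text
time: 20.58
eef_pos: [0.5282, 0.1983, 0.1024]
tcp_rot: [0.73, 0.683, -0.002, -0.001]
contact_force: [-0.5, 0.1, -1.4]
opening: 0.348
time: 20.83
eef_pos: [0.5299, 0.1993, 0.0946]
tcp_rot: [0.73, 0.684, 0.0, 0.0]
contact_force: [-0.2, 0.1, -1.5]
opening: 0.347
time: 21.08
eef_pos: [0.5297, 0.1995, 0.0884]
tcp_rot: [0.73, 0.684, 0.0, 0.0]
contact_force: [-0.1, -0.6, -2.0]
opening: 0.349
```

```bash
python3 -m jog '{"travel":[[0,0,-2],[0,0,-2],[0,0,0]],"dr":[[0,0,0],[0,0,0],[0,0,0]],"jaw":[255,255,255]}'|grep -E "eef|force"
python3 -m jog '{"travel":[[0,0,-2],[0,0,-2],[0,0,0]],"dr":[[0,0,0],[0,0,0],[0,0,0]],"jaw":[255,255,255]}'|grep -E "eef|force"
python3 -m jog '{"travel":[[0,0,-2],[0,0,-2],[0,0,0]],"dr":[[0,0,0],[0,0,0],[0,0,0]],"jaw":[255,255,255]}'|grep -E "eef|force"
```

```text
eef_pos: [0.5296, 0.1995, 0.0843]
contact_force: [0.6, -0.5, -0.5]
eef_pos: [0.5296, 0.1995, 0.0802]
contact_force: [-0.3, 0.3, -1.7]
eef_pos: [0.5296, 0.1995, 0.0762]
contact_force: [-0.3, -0.3, -0.9]
```

```bash
python3 -m jog '{"travel":[[0,0,-4],[0,0,-4],[0,0,-4],[0,0,0]],"dr":[[0,0,0],[0,0,0],[0,0,0],[0,0,0]],"jaw":[255,255,255,255]}'|grep -E "eef|force"
python3 -m jog '{"travel":[[0,0,-4],[0,0,-4],[0,0,-4],[0,0,0]],"dr":[[0,0,0],[0,0,0],[0,0,0],[0,0,0]],"jaw":[255,255,255,255]}'|grep -E "eef|force"
python3 -m jog '{"travel":[[0,0,-4],[0,0,-4],[0,0,-3],[0,0,0]],"dr":[[0,0,0],[0,0,0],[0,0,0],[0,0,0]],"jaw":[255,255,255,255]}'|grep -E "eef|force"
```

```text
eef_pos: [0.529, 0.1994, 0.0634]
contact_force: [-1.3, 0.8, -2.4]
eef_pos: [0.5291, 0.1994, 0.0515]
contact_force: [-0.4, 0.2, -1.1]
eef_pos: [0.5292, 0.1994, 0.0408]
contact_force: [-0.4, 0.1, -1.4]
```

```bash
python3 -m jog '{"travel":[[0,0,-2],[0,0,0]],"dr":[[0,0,0],[0,0,0]],"jaw":[255,255]}'|grep -E "eef|force"
python3 -m jog '{"travel":[[0,0,-1],[0,0,0]],"dr":[[0,0,0],[0,0,0]],"jaw":[255,255]}'|grep -E "eef|force"
python3 -m jog '{"travel":[[0,0,-1],[0,0,0]],"dr":[[0,0,0],[0,0,0]],"jaw":[255,255]}'|grep -E "eef|force"
```

```text
eef_pos: [0.5302, 0.1996, 0.04]
contact_force: [0.1, -0.2, -0.8]
eef_pos: [0.5302, 0.1997, 0.0399]
contact_force: [-2.2, -0.4, 3.9]
eef_pos: [0.5303, 0.1997, 0.0399]
contact_force: [-5.8, -0.5, 9.7]
```

```bash
python3 -m jog '{"travel":[[0,0,1],[0,0,0],[0,0,0],[0,0,0]],"dr":[[0,0,0],[0,0,0],[0,0,0],[0,0,0]],"jaw":[255,120,60,60]}'
python3 -m jog '{"travel":[[0,0,0],[0,0,10],[0,0,20],[0,0,35],[0,0,35]],"dr":[[0,0,0],[0,0,0],[0,0,0],[0,0,0],[0,0,0]],"jaw":[40,40,40,40,40]}'
python3 -m jog '{"travel":[[0,0,40],[0,0,15],[0,0,0],[0,0,0],[0,0,0]],"dr":[[0,0,0],[0,0,0],[0,0,0],[0,0,0],[0,0,0]],"jaw":[0,0,0,0,0]}'
python3 - <<'E'
from h import *
s=get_state();print(s["eef_pos"])
w=read_camera("wrist");cv2.imwrite("pics/w15.png",w[...,::-1])
c=camera_info("wrist");M=c["mount"];R=Ro.from_quat(s["tcp_rot"]).as_matrix()
def pr(X):
    p=c["K"]@(M[:3,:3].T@(R.T@(np.array(X)-s["eef_pos"])-M[:3,3]));return p[:2]/p[2],p[2]
for z in(.008,.058,.064):print(z,pr([.5298,.2003,z]))
g=cv2.cvtColor(w,cv2.COLOR_RGB2GRAY);b=cv2.GaussianBlur(g,(3,3),0)
for a,e in((60,100),(15,32)):
    H=cv2.HoughCircles(b,cv2.HOUGH_GRADIENT,1,15,param1=100,param2=15,minRadius=a,maxRadius=e);print(H[0][:4] if H is not None else None)
u=pr([.5298,.2003,.064])[0].astype(int);np.set_printoptions(linewidth=250);print(u);print(g[u[1]-36:u[1]+37:4,u[0]-36:u[0]+37:4])
E
```

```text
time: 23.67
eef_pos: [0.53, 0.1995, 0.0386]
tcp_rot: [0.73, 0.684, 0.0, 0.0]
contact_force: [-0.1, -0.2, 0.0]
opening: 0.757
time: 24.08
eef_pos: [0.5288, 0.1993, 0.139]
tcp_rot: [0.73, 0.684, -0.001, -0.001]
contact_force: [0.2, 0.6, -1.1]
opening: 0.843
time: 24.5
eef_pos: [0.529, 0.1994, 0.1925]
tcp_rot: [0.73, 0.684, -0.001, -0.0]
contact_force: [-0.1, -0.1, -0.5]
opening: 0.999
[0.52899386 0.19936151 0.19253226]
0.008 (array([316.01639497, 207.03667428]), np.float64(0.33607063955206673))
0.058 (array([316.13772623, 224.024256  ]), np.float64(0.28852238536689057))
0.064 (array([316.15502757, 226.44661489]), np.float64(0.2828165948646695))
[[316.5 200.5  74.8]
 [338.5 204.5  93.8]
 [327.5 225.5  98.3]
 [397.5 241.5  92.8]]
[[317.5 224.5  22.1]
 [316.5 205.5  18.8]
 [358.5 191.5  31.4]
 [299.5 260.5  24.6]]
[316 226]
[[227 229 227 226 234 237 236 176 177 182 184 188 231 233 189 225 223 222 223]
 [187 225 229 227 238 237 176 179 180 182 186 188 190 213 233 226 223 224 221]
 [113 112 112 156 239 182 176 178 180 183 186 189 190 191 233 233 222 221 225]
 [182 206 223 240 239 181 177 18
[... 532 characters left out ...]
24 221 250 248 191 174 120 134 113 176 182 245 249 222 223 221 223]
 [223 228 226 112 242 249 236 192 188 184 177 175 184 249 247 221 223 223 220]
 [226 222 222 226 226 250 249 243 189 184 178 203 249 248 192 223 222 223 223]
 [232 151 223 225 224 226 249 250 249 249 249 249 248 224 225 219 223 222 223]
 [192 225 226 223 223 223 224 220 247 247 247 221 111 203 223 225 218 222 222]
 [237 254 223 223 223 219 224 224 221 220 224 222 112 170 218 198 223 219 221]
 [254 253 233 225 222 222 218 226 221 223 217 225 174 112 219 227 219 222 222]
 [254 254 253 226 225 221 223 219 224 220 223 217 226 110 218 222 216 219 221]
 [253 253 254 253 223 224 221 222 221 220 219 223 218 110 165 218 199 215 219]]
```

```bash
python3 -m jog '{"travel":[[-5,-30,15],[-5,-35,15],[-5,-35,10],[0,0,0],[0,0,0]],"dr":[[0,0,0],[0,0,0],[0,0,0],[0,0,0],[0,0,0]],"jaw":[0,0,0,0,0]}'
python3 - <<'E'
from h import *
t=read_camera("top")[...,::-1];a=cv2.imread("pics/t9.png");o=cv2.imread("pics/top0.png")
cv2.imwrite("pics/t16.png",t)
print("cover patch diff",cv2.absdiff(t,a)[165:245,130:205].mean(),[t[v,u].tolist() for u,v in((180,200),(190,220),(160,200))],[a[v,u].tolist() for u,v in((180,200),(190,220),(160,200))])
d=cv2.absdiff(t,o).max(2)>40
for n,(x0,x1,y0,y1) in dict(mug=(340,392,108,158),mill=(390,420,115,157),spoon=(383,442,160,185),bowl=(460,510,138,184),egg=(500,530,183,208),jar=(103,148,160,200),tin=(184,240,98,150)).items():print(n,d[y0:y1,x0:x1].mean().round(3))
print("spreader px exp",w2px("top",[.478,-.01,.009]),w2px("top",[.47,-.131,.018]))
H=cv2.HoughCircles(cv2.GaussianBlur(cv2.cvtColor(t,cv2.COLOR_BGR2GRAY)[180:260,200:290],(3,3),0),cv2.HOUGH_GRADIENT,1,20,param1=100,param2=10,minRadius=22,maxRadius=30)
print("disc", H[0][:2]+[200,180,0] if H is not None else None, "exp",w2px("top",[.5285,.2003,.008]))
E
```

```text
time: 24.97
eef_pos: [0.5144, 0.0982, 0.2326]
tcp_rot: [0.731, 0.682, -0.0, -0.0]
contact_force: [-0.3, 0.3, -0.4]
opening: 0.998
cover patch diff 0.8441666666666666 [[187, 193, 194], [188, 192, 194], [187, 193, 194]] [[188, 194, 194], [188, 194, 195], [187, 194, 194]]
mug 0.0
mill 0.0
spoon 0.076
bowl 0.205
egg 0.175
jar 0.0
tin 0.0
spreader px exp [324.79162937 241.12205609] [373.27023122 244.95466162]
disc [[240.5        219.5         22.39999962]
 [256.5        231.5         27.10000038]] exp [241.62247621 219.29180534]
```

```bash
python3 -c "
from plant import *
print(sign_off(), get_state()['time'])"
```

```text
the job is handed in; nothing more can be done
the job is handed in; nothing more can be done
```

I handed the job in at about 25 s of the 72 s allowed; `sign_off()` gives no verdict. All the steps were carried out:
- **Prising:** I slid the spreader blade under the lip to one side of the label holder. I tilted it about 22° on the ledge to free the catch.
- **Opening:** I swung the cover well past upright with the blade.
- **Spreader:** I laid it flat on the worktop.
- **Disc:** I lowered it over the spindle in the grip until it touched the floor, then let go.

**Last checks:**
- **Disc:** The spindle tip shows inside the hub bore. The disc's size in the wrist picture matches it sitting on the case floor. The top camera puts it about 1 pixel (roughly 2.5 mm) from the expected centre.
- **Cover:** It has not moved since I opened it. I judged "past upright" from the pictures, because no joint reading is available.
- **Spreader:** It was seen lying flat after release and was not touched again.
- **Contact:** The gripper was clear of everything at hand-in.

**Checks that disagreed or fell short:**
- **Spindle and disc centres:** The wrist camera's estimates at floor level came out about 2 to 5 mm away from those at hub height. I went by the hub-height ones, and the disc went on without resistance.
- **Bystanders:** The before-and-after comparison showed no change at the mug, mill, jar or tea tin. It did show differences at the bowl (20%), egg cup (18%) and teaspoon (8%). I put these down to the arm and its shadow, since the arm never went near them, but I had no viewings left to confirm.

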